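Set and lock the purge gas, then hold the flask down in its sprung cradle

ROBOT

A 7-joint arm with a two-finger parallel gripper is mounted at the origin on the work surface. World frame = base frame: x ahead of the robot, y to its left, z up, the work surface at z = 0. Lengths are in m, angles in rad, forces in N, time in s.
With the tool pointing down it reaches from about 0.425 to 0.875 m from the base axis. Payload 4.7 kg.
Tool frame: the origin (TCP) lies at the very end of the fingers, on their centre line; the grasp point (between the pads) lies behind it (ctrl.tcp_to_grasp is the y of the grasp point in the tool frame, in m); y points along the fingers, x is the direction in which the jaws open and shut, and the axes are right-handed (so a half turn about y gives the same grasp; the last joint's range is limited). The gripper opens to 87 mm and grips with 3 to 60 N. Pads are 19 mm wide; open, the fingers measure 117 mm over their backs; the gripper's body (75 mm by 190 mm) begins 51 mm behind the grasp point.
Start: joints at [1.344, 0.321, -0.07, 1.45, 0.023, 1.371, -0.057], TCP at [0.155, -0.631, 0.223] pointing down, gripper open.
Joint ranges: [-2.86, 2.86], [-0.3, 2.09], [-1.38, 1.24], [0.06, 2.45], [-1.56, 4.7], [0.09, 2.05], [-2.69, 2.69]. Speed limits (rad/s): [2.57, 2.57, 3.14, 3.14, 3.14, 3.14, 3.14].

INTERFACE

Orientations are given as a rotation vector (axis times angle).
In Python, from bench import ctrl, get_image, workorder gives the robot as it stands.
- The arm moves only by the tool drive_tool, never from a script. Its argument "increments" is text: rows parted by semicolons, each of 5 numbers parted by spaces: the shift along the tool's x, y, z in mm, then the turn about the tool's y in degrees, then the closure in counts, from 0 (fully open) to 255 (shut). In form: tx ty tz yaw fingers; .... A call has 1 to 20 rows; each row shifts and turns the commanded pose from where the row before left it, along the tool's axes as they then stand; what a row does not reach is not made up. A row lasts 1/8 s, in which the tool goes at most 62.5 mm and 10.7 degrees, less where a joint would pass 70% of its speed; a pose out of reach is approached as far as the arm can. A call is refused whole if a number of a shift passes 62.5 or a number of a turn 10.7, either way. A call with a gripper value outside its range is refused whole. The fingers move at their own pace and stop on an object; "squeeze" is the grip in N (left out, the last holds). Time passes only in rows, so rows that do not move let the fingers close. It gives the time, the measured TCP pose, the force and the opening at its end, in the units of the state.
- ctrl.get_state(): the state, without advancing time (a new reading comes with each control period).
- get_image(name): name is "side" or "top"; returns a dict with "img" (420x560x3 uint8, red, green, blue), "mtx" (3x3 intrinsics, pixels), "camera_from_world" (4x4, takes a point from world to camera coordinates). Camera axes: x right, y up, looking along -z (the intrinsics and any distortion apply to the point x, -y, -z); pixel columns grow to the right and rows downward; lengths in m; the calibration is good to about 2 mm. A picture is of the moment at which its call begins. There is no depth.
- workorder.close_job(): hands the job in, once; it reports no verdict.
The state is a dict: "time": time; "joint_positions": joint angles; "qd": joint speeds; "joint_torque": joint torques, N m; "position": TCP position; "tool_rot": TCP orientation; "ft_force": force on the tool from outside, world axes, zero at the start; "torque": the same for the moment, N m; "grip_width": opening from 0.0 (shut) to 1.0 (fully open).
Only numpy, scipy, OpenCV 4.12 (cv2) and the standard library are available. Lean on these libraries where they do the work, as an engineer would, in place of code of your own. Each camera call takes 0.05 s, during which the arm holds its last target.

TASK

Get the amber flask onto the purge gas: turn the black knob on the control block until its yellow pointer is on the green mark, then slide the clear lock hood all the way over the knob. After that set the amber flask (white stopper) upright in the blue sprung ring cradle and press it down until the ring is at the bottom of its travel; gas flows only while it is held there, so finish with the gripper still holding the flask down, without leaning on the cradle itself. Leave the clear flask, the meter and the jar where they stand, and do not tip the flask over.

Things in the scene. Friction and masses are not known exactly. Their poses are not given: they have to be found in the camera images.
- control_block: Fixed white block with a blue band, 90 (x) by 190 (y) by 40 mm high, origin under its centre, top face at height 40 mm. In its own frame: the knob axis is at (0, -50) mm, the green mark lies on the top face on the +x side of the knob, the lock hood starts near y = +50 mm and slides towards -y. At +x outside the block are pipe stubs and a small round gauge, up to 37 mm high and 96 mm from the block's centre.
- knob (a joint): Black rotary knob on top of the block, vertical axis; rad, grows clockwise seen from above, range -0.1 to 2.0. The pointer is on the green mark at 1.3 (the mark's middle; 0.15 either way is still on it). It starts well anticlockwise of the mark, between 0 and 0.75. At value q the pointer points (1.3 - q) rad anticlockwise of the block's +x axis. Light friction (0.06 N m); it stays where it is left.
- knob_grip (a point): On the knob's axis at mid-height of its grip bar, height 60 mm. The bar is 46 mm long, 12 mm thick and 22 mm tall (heights 49 to 71 mm) above a disc 44 mm across and 8 mm high; the yellow pointer line runs along the bar to one end. The x axis of this point points along the pointer.
- lock (a joint): Clear plastic hood with red edges, on rails on the block; m, 0 open, grows as it slides along the block's -y axis, 0.100 fully home over the knob (end stop). Starts 0 to 0.01. Drag about 1.5 N; stays where it is left.
- lock_post (a point): Centre of the upright red post on the hood's roof: 18 mm diameter, 30 mm tall; height 94 mm (roof top at 79 mm, post top at 109 mm). The hood is 68 (x) by 56 (y) mm; it passes over the knob without touching it.
- cradle: Fixed sprung cradle: dark round base 104 mm across, 12 mm thick, with three upright steel guide pins (5 mm, tops at 69 mm) on a 43 mm radius, carrying the blue ring. Origin under the centre of the base.
- ring_mouth (a point): Centre of the blue ring's upper rim; at rest 71 mm above the bench. The ring is a conical seat open above and below, 16 mm tall, inner radius 33 mm at the rim and 24 mm at the bottom. The amber flask's bulb seats in it with the flask's centre 47 mm above this point (its foot 27 mm below it, 43 mm above the bench at rest).
- ring (a joint): How far the ring is pushed down, m: 0 at rest, 0.020 at its bottom stop. Spring: about 5 N to start moving, about 13 N at the bottom; springs back when let go. A flask just standing in it does not move it.
- amber_flask: The same amber flask as amber_flask_mid; origin at the centre of its foot.
- amber_flask_mid (a point): Amber glass flask with white stopper, total height 148 mm, this point on its axis half-way up (74 mm above its foot). Flat foot 40 mm across, round bulb 64 mm across centred 34 mm up, shoulder up to 73 mm, straight neck 20 mm diameter from 73 to 138 mm above the foot, stopper 23 mm across from 138 to 148 mm. The neck is best gripped high, about 122 mm above the foot, so that the stopper stays clear of the gripper's inside. z is its axis. About 0.12 kg.
- clear_flask_mid (a point): Clear glass flask with blue stopper, same shape and size, this point half-way up. A bystander: leave alone. The two flasks may swap places.
- meter: Grey hand-held meter, 75 by 150 by 30 mm, lying flat; origin under its centre. A bystander.
- jar: Small labelled jar, 60 mm across, 90 mm tall; origin under its centre. A bystander.
Mind the look-alikes: they are no part of the job. Of the things like the amber_flask, leave any that is pink or purple; of the rest the smaller one is meant.

How it is judged:
On the way, in this order (a step that is already met when the one before it is completed fails the run):
1. the knob's pointer is on the green mark, the lock still open (value of joint knob between 1.15 and 1.45 rad and value of joint lock below 0.04 m), for 0.2 s.
2. the lock hood is slid home over the knob, the pointer still on the mark (value of joint knob between 1.15 and 1.45 rad and value of joint lock above 0.09 m), for 0.2 s.
3. the amber flask is seated in the ring and pressed down to the bottom of its travel (horizontal distance between amber_flask_mid and ring_mouth below 0.008 m and z of amber_flask_mid in the frame of ring_mouth between 0.038 and 0.053 m and angle between amber_flask_mid's own z axis and vertical below 0.2 rad and value of joint ring above 0.015 m and contact force between amber_flask and cradle above 4 N), for 0.3 s.
At the end, for the whole second after the job is handed in: Knob within 0.15 rad of the mark, lock within 10 mm of home, amber flask upright within 0.2 rad and seated within 8 mm of the ring's centre, pressing the ring down at least 15 of 20 mm with over 4 N, fingers on the flask and the arm not touching the cradle (all of step 2 and all of step 3 and contact force between the fingers and amber_flask above 3 N and contact force between each of the arm, the fingers and cradle below 0.5 N); the arm keeps its last pose, push and grip.
It fails at once if the clear flask is moved more than 30 mm or tipped (distance of clear_flask_mid from where it was at the start of the episode above 0.03 m or angle between clear_flask_mid's own z axis and vertical above 0.5 rad).
It fails at once if the meter is moved more than 30 mm or tipped (distance of meter from where it was at the start of the episode above 0.03 m or angle between meter's own z axis and vertical above 0.5 rad).
It fails at once if the jar is moved more than 30 mm or tipped (distance of jar from where it was at the start of the episode above 0.03 m or angle between jar's own z axis and vertical above 0.5 rad).
It fails at once if the amber flask is tipped over (angle between amber_flask_mid's own z axis and vertical above 0.8 rad).
It also fails if it takes over 67 s, if anything falls off the work surface, if the arm or the gripper's body presses on something with over 40 N, if the wrist force passes 120 N, or if a joint passes its speed limit or range.

## Working session

There is one attempt and no reset: what is moved stays moved. The work goes in short steps, Python scripts to look and compute and a tool call to move; the robot and the scene stay as the last step left them, time stands still between calls to the robot, and variables do not carry over. Pictures are saved under pics/ and viewed, and the job is handed in when it is done.

Besides the shell and the picture viewer there is one more tool, called after "Call:" as name(argument=value, ...), one argument or row to a line, values as JSON. drive_tool: Moves the arm, as the interface text tells. Its arguments: {"type":"object","properties":{"increments":{"type":"string"},"squeeze":{"type":"number"}},"required":["increments"]}

```bash
mkdir -p pics; ls; python3 - <<'E'
from bench import ctrl,get_image,workorder
import cv2
print(ctrl.get_state(), ctrl.tcp_to_grasp)
import pickle
for n in("side","top"):
    d=get_image(n); cv2.imwrite(f"pics/{n}0.png",d["img"][:,:,::-1]); pickle.dump(d,open(f"{n}0.pkl","wb"))
    print(n,d["mtx"],d["camera_from_world"],[k for k in d])
E
```

```text
pics
{'time': 0.0, 'joint_positions': array([ 1.34408467,  0.3218409 , -0.07006236,  1.45165324,  0.02263886,
        1.37076325, -0.05687305]), 'qd': array([ 0.00051158,  0.00014066, -0.00065815,  0.00145947, -0.00141878,
       -0.00068071, -0.00066663]), 'joint_torque': array([-6.56831662e-05, -4.91285026e+01, -4.03842526e-01, -3.12530172e+01,
       -6.41525583e-02,  4.36874852e-02,  1.77534671e-04]), 'position': array([ 0.15481742, -0.63074625,  0.22146063]), 'tool_rot': array([-1.31247355,  1.03109733, -1.02849273]), 'ft_force': array([ 0.57796745,  0.21348692, -0.61299518]), 'torque': array([ 0.00849991, -0.04665496, -0.0142211 ]), 'grip_width': 1.0048354891133502} -0.0187
side [[468.62772046   0.         281.9435111 ]
 [  0.         468.62772046 209.39386968]
 [  0.           0.           1.        ]] [[ 0.99854546 -0.0497594   0.02075951 -0.54341904]
 [ 0.02260045  0.73587042  0.67674511 -0.05170458]
 [-0.04895074 -0.67529158  0.73592466 -1.09186018]
 [ 0.          0.          0.          1.        ]] ['img', 'mtx', 'camera_from_world']
top [[512.83202644   0.         285.95047394]
 [  0.         512.83202644 214.93918958]
 [  0.           0.           1.        ]] [[ 0.00292026 -0.99963607  0.02681794 -0.04189799]
 [ 0.99371112  0.00590279  0.11181849 -0.53131894]
 [-0.11193609  0.02632274  0.99336671 -1.03025101]
 [ 0.          0.          0.          1.        ]] ['img', 'mtx', 'camera_from_world']
```

```bash
sleep 1
```

```text
(no output)
```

View pics/side0.png

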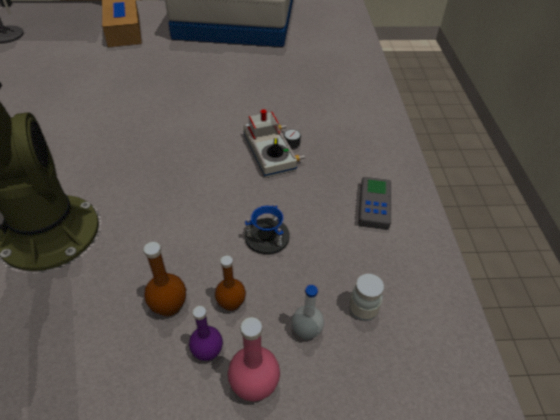

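View pics/top0.png

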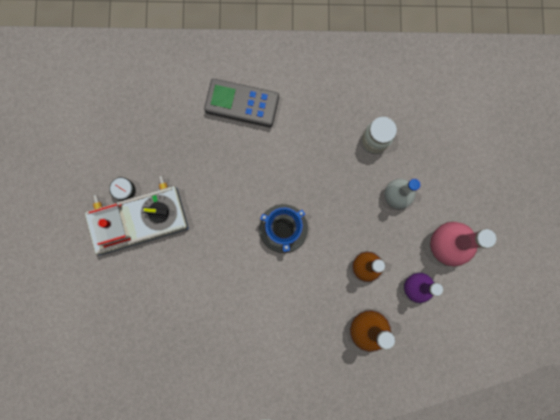

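The scene: in top view the candidates for the amber flask are small amber (368,267), large amber (371,330), purple (419,288) and pink (455,244). The smaller amber one at (368,267) fits. I'll measure and confirm it with a crop.

```bash
cat > h.py <<'E'
import numpy as np,cv2,pickle
def ray(d,u,v):
    K=d["mtx"];T=d["camera_from_world"];R=T[:3,:3];t=T[:3,3]
    c=-R.T@t; p=np.linalg.solve(K,[u,v,1]); dirc=R.T@np.array([p[0],-p[1],-p[2]])
    return c,dirc/np.linalg.norm(dirc)
def onz(d,u,v,z):
    c,r=ray(d,u,v); return c+r*(z-c[2])/r[2]
def tri(d1,p1,d2,p2):
    c1,r1=ray(d1,*p1);c2,r2=ray(d2,*p2)
    A=np.stack([r1,-r2],1);s=np.linalg.lstsq(A,c2-c1,rcond=None)[0]
    a=c1+s[0]*r1;b=c2+s[1]*r2
    return (a+b)/2,np.linalg.norm(a-b)
def proj(d,p):
    T=d["camera_from_world"];q=T[:3,:3]@np.array(p)+T[:3,3];q=d["mtx"]@np.array([q[0],-q[1],-q[2]]);return q[:2]/q[2]
def blobs(d,lo,hi,amin=8,roi=None):
    h=cv2.cvtColor(d["img"],cv2.COLOR_RGB2HSV);m=cv2.inRange(h,np.array(lo),np.array(hi))
    if roi is not None:
        k=np.zeros_like(m);x0,y0,x1,y1=roi;k[y0:y1,x0:x1]=255;m&=k
    n,l,s,c=cv2.connectedComponentsWithStats(m)
    return [(c[i].round(1).tolist(),s[i].tolist()) for i in range(1,n) if s[i][4]>=amin]
def load(n): return pickle.load(open(n+".pkl","rb"))
E
python3 - <<'E'
from h import *
s=load("side0");t=load("top0")
def crop(d,x0,y0,x1,y1,k,name):
    cv2.imwrite(name,cv2.resize(d["img"][y0:y1,x0:x1,::-1],None,fx=k,fy=k,interpolation=cv2.INTER_CUBIC))
crop(t,70,160,310,270,3.3,"pics/tblk.png")
crop(s,130,220,330,410,3,"pics/sfl.png")
crop(s,225,95,325,260,3.5,"pics/sblk.png")
crop(t,330,160,510,370,2.8,"pics/tfl.png")
for n,d in(("s",s),("t",t)):
    print(n,"white",blobs(d,(0,0,150),(180,60,255),15))
    print(n,"red",blobs(d,(0,180,120),(8,255,255)),blobs(d,(174,180,120),(180,255,255)))
    print(n,"yellow",blobs(d,(24,150,100),(34,255,255),5))
    print(n,"amber",blobs(d,(8,180,40),(16,255,200),60))
    print(n,"blue",blobs(d,(108,150,60),(125,255,255),20))
    print(n,"green",blobs(d,(50,120,50),(85,255,255),5))
E
```

```text
s white [([418.5, 42.9], [413, 41, 11, 4, 17]), ([288.6, 132.8], [286, 131, 7, 5, 20]), ([295.2, 135.2], [292, 132, 6, 6, 19]), ([262.8, 143.0], [257, 140, 15, 9, 70]), ([288.6, 159.2], [285, 157, 8, 5, 19]), ([269.1, 163.5], [266, 161, 8, 5, 22]), ([151.5, 247.7], [145, 243, 14, 11, 118]), ([226.3, 259.9], [222, 257, 10, 7, 55]), ([369.9, 284.5], [358, 275, 25, 21, 404]), ([199.1, 311.1], [194, 307, 11, 9, 78]), ([251.0, 326.3], [242, 318, 19, 17, 250])]
s red [([263.2, 110.9], [261, 110, 5, 3, 12])] []
s yellow [([275.2, 140.7], [274, 139, 3, 4, 10])]
s amber [([163.8, 290.0], [145, 257, 40, 57, 1459]), ([229.6, 291.7], [216, 268, 29, 42, 758])]
s blue [([118.4, 9.4], [114, 3, 10, 14, 129]), ([266.3, 217.4], [246, 206, 37, 29, 345]), ([311.3, 290.4], [306, 285, 11, 12, 91])]
s green [([285.3, 149.8], [283, 149, 5, 3, 11]), ([376.3, 186.4], [368, 180, 17, 13, 177])]
t white [([383.2, 128.6], [370, 116, 27, 26, 543]), ([160.6, 179.0], [159, 176, 4, 7, 21]), ([120.0, 187.6], [110, 178, 21, 20, 329]), ([402.0, 181.5], [398, 180, 9, 4, 22]), ([130.6, 219.9], [85, 186, 101, 67, 2368]), ([94.9, 198.3], [93, 195, 5, 7, 21]), ([487.0, 237.9], [478, 229, 19, 19, 278]), ([378.7, 265.3], [373, 260, 12, 12, 115]), ([437.0, 289.1], [431, 283, 13, 13, 123]), ([386.4, 340.1], [378, 332, 17, 17, 224])]
t red [([102.7, 222.7], [99, 220, 8, 7, 43])] []
t yellow [([162.6, 185.3], [162, 184, 2, 4, 7]), ([96.8, 205.4], [96, 204, 3, 4, 8]), ([149.5, 209.7], [144, 208, 12, 5, 46])]
t amber [([364.6, 266.5], [354, 253, 25, 28, 451]), ([367.6, 329.2], [351, 312, 38, 38, 922])]
t blue [([262.0, 104.8], [260, 103, 5, 5, 21]), ([413.8, 184.5], [409, 180, 11, 10, 77]), ([283.4, 226.4], [265, 208, 37, 44, 498])]
t green [([217.2, 88.7], [215, 87, 6, 5, 15]), ([213.9, 102.1], [212, 101, 5, 3, 10]), ([154.6, 198.4], [153, 196, 4, 6, 21])]
```

View pics/tblk.png

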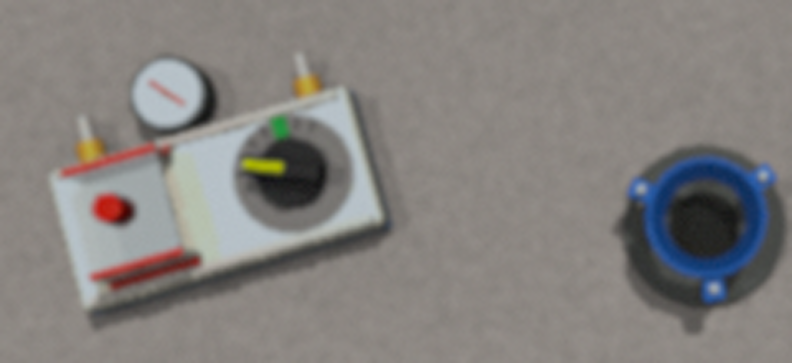

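View pics/sfl.png

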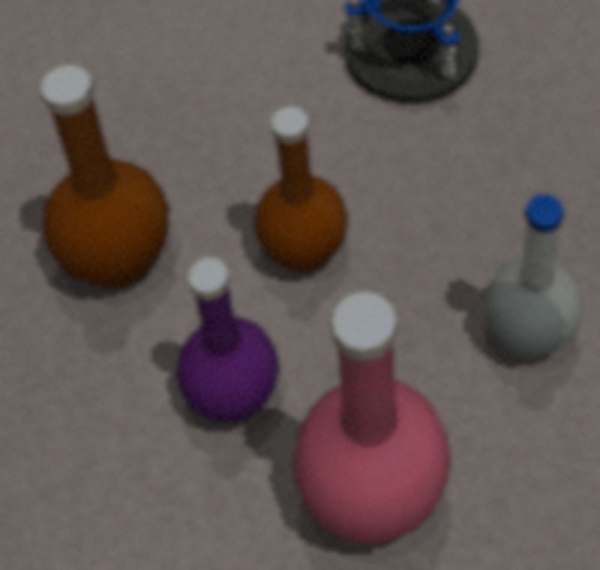

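View pics/sblk.png

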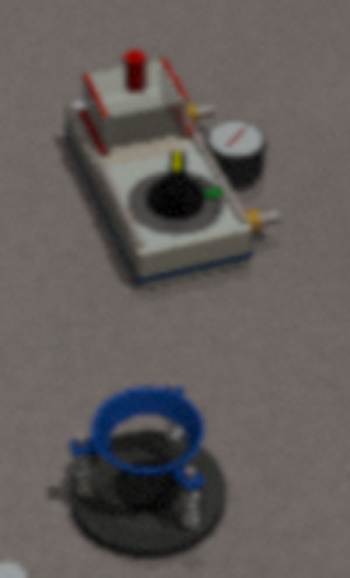

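```bash
python3 - <<'E'
from h import *
s=load("side0");t=load("top0")
print("small stopper",onz(t,378.7,265.3,.148),tri(s,(226.3,259.9),t,(378.7,265.3)))
print("big stopper",tri(s,(151.5,247.7),t,(386.4,340.1)))
print("clear stopper",onz(t,413.8,184.5,.148))
print("purple",onz(t,437,289.1,.148),"pink",onz(t,487,238,.2))
print("jar",onz(t,383.2,128.6,.09))
print("post",onz(t,102.7,222.7,.109),tri(s,(263.2,110.9),t,(102.7,222.7)))
# block top outline from white blob: corners
h=cv2.cvtColor(t["img"],cv2.COLOR_RGB2HSV);m=cv2.inRange(h,(0,0,140),(180,60,255));m[:, :80]=0;m[:,192:]=0;m[:183]=0;m[260:]=0
m[:205,:133]&=0
n,l,st,c=cv2.connectedComponentsWithStats(m);i=1+st[1:,4].argmax()
cs,_=cv2.findContours((l==i).astype(np.uint8),0,2);r=cv2.minAreaRect(np.vstack(cs));b=cv2.boxPoints(r);print(r,b)
P=np.array([onz(t,u,v,.04) for u,v in b]);print(P)
cs,_=cv2.findContours(cv2.inRange(h,(108,150,60),(125,255,255))[:, :],0,2)
print("ring approx",onz(t,284,227,.071))
print("pointer tip",onz(t,144.5,209.5,.071),"inner",onz(t,155,210,.071),"green",onz(t,154.6,198.4,.04))
E
```

```text
small stopper [ 0.42671201 -0.20611693  0.148     ] (array([ 0.42738061, -0.2059779 ,  0.14831004]), np.float64(0.0013546334084884827))
big stopper (array([ 0.29932829, -0.20773642,  0.1926586 ]), np.float64(0.0013551886967681254))
clear stopper [ 0.57670122 -0.27442966  0.148     ]
purple [ 0.38389963 -0.31214592  0.148     ] pink [ 0.47397822 -0.3860845   0.2       ]
jar [ 0.69963607 -0.23194963  0.09      ]
post [0.50579939 0.30938518 0.109     ] (array([0.50661683, 0.30927875, 0.1096025 ]), np.float64(0.0017462680478009436))
((127.36239624023438, 223.5413055419922), (49.32805633544922, 111.10784912109375), 73.3007583618164) [[ 67.064224 215.88075 ]
 [173.48625  183.95415 ]
 [187.66057  231.20186 ]
 [ 81.23854  263.12848 ]]
[[0.52586017 0.40421068 0.04      ]
 [0.59299642 0.19164707 0.04      ]
 [0.49598136 0.16035652 0.04      ]
 [0.43067553 0.37130339 0.04      ]]
ring approx [ 0.50283076 -0.03467044  0.071     ]
pointer tip [0.53607565 0.24117204 0.071     ] inner [0.53520833 0.22052748 0.071     ] green [0.56281486 0.22919102 0.04      ]
```

Crops confirm it: the small amber flask (side crop 300,200) is clearly smaller than the other amber one (105,220); the others are purple and pink. The pointer points left towards the hood, and the green mark is above the knob in the top view.

```bash
python3 - <<'E'
from h import *
s=load("side0");t=load("top0")
C=[(348,88),(385,222),(85,308),(52,172)]
P=np.array([onz(t,70+x/3.3,160+y/3.3,.04)[:2] for x,y in C]);print(P)
print([np.linalg.norm(P[i]-P[(i+1)%4]) for i in range(4)])
c=P.mean(0);yb=(P[3]-P[0]+P[2]-P[1]);yb/=np.linalg.norm(yb);xb=np.array([yb[1],-yb[0]])
print("center",c,"yb",yb,"yaw deg",np.degrees(np.arctan2(xb[1],xb[0])))
k=c-.05*yb;print("knob",k,"dial centre",onz(t,70+293/3.3,160+174/3.3,.04))
post=np.array([.5062,.3093]);d=post-c;print("post in block",d@xb,d@yb)
h=cv2.cvtColor(t["img"],cv2.COLOR_RGB2HSV)
# black knob
m=cv2.inRange(h,(0,0,0),(180,255,45));mm=np.zeros_like(m);mm[195:230,138:178]=255;m&=mm
n,l,st,ce=cv2.connectedComponentsWithStats(m);print(st,ce)
for q in [(243,162),(283,167),(320,172)]:
    p=onz(t,70+q[0]/3.3,160+q[1]/3.3,.071)[:2];print("ptr",p,(p-k)@xb,(p-k)@yb)
g=onz(t,154.6,198.4,.04)[:2]-k;print("green in blk",g@xb,g@yb)
# ring ellipse from blue inner/outer
m=cv2.inRange(h,(105,120,40),(128,255,255));mm=np.zeros_like(m);mm[200:260,255:315]=255;m&=mm
cs,hi=cv2.findContours(m,cv2.RETR_CCOMP,2)
for x in cs:
    if len(x)>10:
        e=cv2.fitEllipse(x);print(e,onz(t,*e[0],.071),onz(t,*e[0],.055))
hs=cv2.cvtColor(s["img"],cv2.COLOR_RGB2HSV)
# dark base circle in top
E
```

```text
[[0.58739371 0.18748061]
 [0.5039805  0.16256189]
 [0.45039741 0.34331167]
 [0.53375413 0.36708335]]
[np.float64(0.08705576496974045), np.float64(0.18852487224397171), np.float64(0.08668007721821314), np.float64(0.18744158631651284)]
center [0.51888144 0.26510938] yb [-0.28519227  0.95847033] yaw deg 16.57034183422251
knob [0.53314105 0.21718586] dial centre [0.53340816 0.21979292 0.04      ]
post in block 0.00044803852048222584 0.04597204628131531
[[     0      0    560    420 234970]
 [   147    203     22     19    230]] [[279.61802358 209.4966251 ]
 [158.92608696 212.94782609]]
ptr [0.53687943 0.24289399] 0.010914883216970912 0.02357431558823296
ptr [0.53401088 0.21900193] 0.001351631124843748 0.001492572694963789
ptr [0.53112971 0.19688235] -0.007718223668944522 -0.018886698997119877
green in blk 0.03186523877971608 0.003043840941530885
((283.0507507324219, 225.55857849121094), (41.03974151611328, 41.768924713134766), 177.34317016601562) [ 0.50569024 -0.03277756  0.071     ] [ 0.50715783 -0.03311164  0.055     ]
((283.3874816894531, 225.52713012695312), (24.772666931152344, 25.20203971862793), 86.58544158935547) [ 0.50575646 -0.03344539  0.071     ] [ 0.5072251  -0.03379001  0.055     ]
```

```bash
python3 - <<'E'
from h import *
s=load("side0");t=load("top0")
cv2.imwrite("pics/ring.png",np.hstack([cv2.resize(t["img"][195:265,245:325,::-1],None,fx=5,fy=5,interpolation=cv2.INTER_CUBIC),cv2.resize(s["img"][190:260,230:300,::-1],None,fx=5,fy=5,interpolation=cv2.INTER_CUBIC)]))
E
```

```text
(no output)
```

View pics/ring.png

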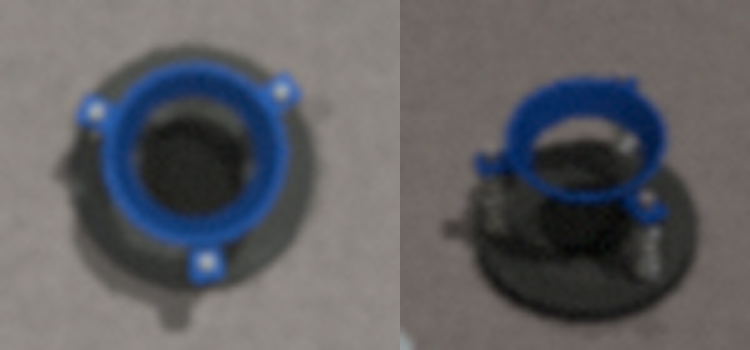

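```bash
cat >> h.py <<'E'
from scipy.spatial.transform import Rotation as Ro
def st():
    from bench import ctrl
    s=ctrl.get_state();R=Ro.from_rotvec(s["tool_rot"]).as_matrix();p=s["position"]
    print("t %.2f"%s["time"],"p",p.round(4),"f",np.round(s["ft_force"],1),"w %.3f"%s["grip_width"],"jaw deg %.1f"%np.degrees(np.arctan2(R[1,0],R[0,0])),"ydir",R[:,1].round(3),"j",np.round(s["joint_positions"],2))
    return p,R,s
def delta(target,R=None,p=None):
    if R is None: p,R,_=st()
    return (R.T@(np.array(target)-p)*1000).round(1)
E
python3 - <<'E'
from h import *
s=load("side0");t=load("top0")
p,R,_=st();print(R.round(3))
for T in [(.155,-.631,.32),(.42,-.5,.32),(.5335,.2198,.32)]: print(T,delta(T,R,p))
print("ring",tri(s,(267,218),t,(284.1,225.6)),onz(t,284.1,225.6,.071),onz(t,283.9,225.9,.069))
E
```

```text
t 0.10 p [ 0.1548 -0.6308  0.2216] f [-0.2  0.   0.1] w 1.004 jaw deg -76.2 ydir [-0.001  0.002 -1.   ] j [ 1.34  0.32 -0.07  1.45  0.02  1.37 -0.06]
[[ 0.239 -0.001  0.971]
 [-0.971  0.002  0.239]
 [-0.002 -1.    -0.   ]]
(0.155, -0.631, 0.32) [  0.1 -98.4   0.1]
(0.42, -0.5, 0.32) [-63.9 -98.4 288.7]
(0.5335, 0.2198, 0.32) [-735.9  -97.2  570.6]
ring (array([ 0.50678786, -0.03483668,  0.0688686 ]), np.float64(0.0019446011585241409)) [ 0.50561895 -0.03485952  0.071     ] [ 0.50520156 -0.03450982  0.069     ]
```

Call:
drive_tool(
  increments="0 -50 0 0 0; 0 -48 0 0 0; -11 0 48 0 0; -11 0 48 0 0; -11 0 48 0 0; -11 0 48 0 0; -10 0 48 0 0; -10 0 49 0 0; -45 0 19 0 0; -45 0 19 0 0; -45 0 19 0 0; -45 0 19 0 0; -45 0 19 0 0; -45 0 19 0 0; -45 0 19 0 0; -45 0 19 0 0; 0 0 0 0 0",
)

```text
time: 2.22
position: [0.4827, -0.1093, 0.3207]
tool_rot: [-1.316, 1.024, -1.024]
ft_force: [-0.6, -0.4, -0.1]
grip_width: 1.002
```

Call:
drive_tool(
  increments="-45 0 19 0 0; -45 0 19 0 0; -45 0 19 0 0; -45 0 19 0 0; -45 0 19 0 0; -45 0 19 0 80; -42 0 16 0 80; 0 0 0 -9.9 80; 0 0 0 -9.9 80; 0 0 0 -9.9 80; 0 0 0 -9.9 80; 0 0 0 -9.9 80; 0 0 0 -9.9 80; 0 0 0 -9.9 80; 0 0 0 0 80",
)

```text
time: 4.1
position: [0.5345, 0.2183, 0.3199]
tool_rot: [-1.569, 0.098, -0.097]
ft_force: [0.6, 0.6, -0.5]
grip_width: 0.684
```

```bash
python3 - <<'E'
from h import *
p,R,_=st();print(delta((.5335,.2198,.120),R,p))
E
```

```text
t 4.10 p [0.5345 0.2183 0.3199] f [ 0.6  0.6 -0.5] w 0.684 jaw deg -7.1 ydir [-0.001 -0.001 -1.   ] j [ 0.38  0.25 -0.98  1.45  0.21  1.55 -0.71]
[ -1.  199.9   1.5]
```

Call:
drive_tool(
  increments="-1 40 1.5 0 80; 0 40 0 0 80; 0 40 0 0 80; 0 40 0 0 80; 0 40 0 0 80; 0 0 0 0 80; 0 0 0 0 80",
)

```text
time: 4.97
position: [0.5341, 0.2216, 0.1219]
tool_rot: [-1.568, 0.095, -0.097]
ft_force: [-0.1, -0.1, 0.2]
grip_width: 0.685
```

```bash
python3 - <<'E'
from h import *
from bench import get_image
p,R,_=st();print(delta((.5335,.2198,.052),R,p))
a=get_image("top");b=get_image("side")
cv2.imwrite("pics/k1.png",np.hstack([cv2.resize(a["img"][150:270,70:230,::-1],None,fx=2.4,fy=2.4),cv2.resize(b["img"][80:200,200:360,::-1],None,fx=2.4,fy=2.4)]))
E
```

```text
t 4.97 p [0.5341 0.2216 0.1219] f [-0.1 -0.1  0.2] w 0.685 jaw deg -7.0 ydir [ 0.002  0.001 -1.   ] j [ 0.33  0.38 -0.93  1.73  0.33  1.19 -0.81]
[-0.5 69.9 -1.9]
```

View pics/k1.png

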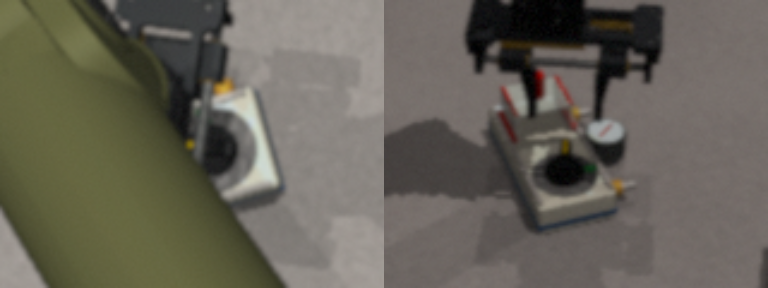

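Call:
drive_tool(
  increments="-0.5 20 -1.5 0 80; 0 20 0 0 80; 0 20 0 0 80; 0 9 0 0 80; 0 0 0 0 80; 0 0 0 0 255; 0 0 0 0 255; 0 0 0 0 255; 0 0 0 0 255; 0 0 0 0 255; 0 0 0 0 255; 0 0 0 0 255",
  squeeze=15,
)

```text
time: 6.58
position: [0.5344, 0.2194, 0.0517]
tool_rot: [-1.568, 0.093, -0.098]
ft_force: [5.6, 0.2, -3.1]
grip_width: 0.141
```

```bash
python3 - <<'E'
from h import *
p,R,_=st();print(delta((.5335,.2198,.052),R,p))
E
```

```text
t 6.58 p [0.5344 0.2194 0.0517] f [ 5.6  0.2 -3.1] w 0.141 jaw deg -6.9 ydir [ 0.003  0.001 -1.   ] j [ 0.29  0.46 -0.89  1.8   0.4   1.07 -0.86]
[-0.9 -0.3  0.2]
```

Call:
drive_tool(
  increments="1 0 0 0 255; 0 0 0 0 255; 0 0 0 8.3 255; 0 0 0 8.3 255; 0 0 0 8.3 255; 0 0 0 8.3 255; 0 0 0 8.3 255; 0 0 0 8.3 255; 0 0 0 8.3 255; 0 0 0 8.3 255; 0 0 0 0 255; 0 0 0 0 255; 0 0 0 0 255",
)

```text
time: 8.2
position: [0.5332, 0.2204, 0.0517]
tool_rot: [-1.333, 0.991, -0.99]
ft_force: [1.1, 1.8, 0.5]
grip_width: 0.137
```

```bash
python3 - <<'E'
from h import *
from bench import get_image
p,R,_=st()
a=get_image("top");b=get_image("side")
cv2.imwrite("pics/k2.png",np.hstack([cv2.resize(a["img"][150:270,70:230,::-1],None,fx=2.4,fy=2.4),cv2.resize(b["img"][80:200,200:360,::-1],None,fx=2.4,fy=2.4)]))
E
```

```text
t 8.20 p [0.5332 0.2204 0.0517] f [1.1 1.8 0.5] w 0.137 jaw deg -73.2 ydir [-0.     0.001 -1.   ] j [ 0.12  0.39 -0.67  1.8   0.28  1.04 -1.92]
```

View pics/k2.png

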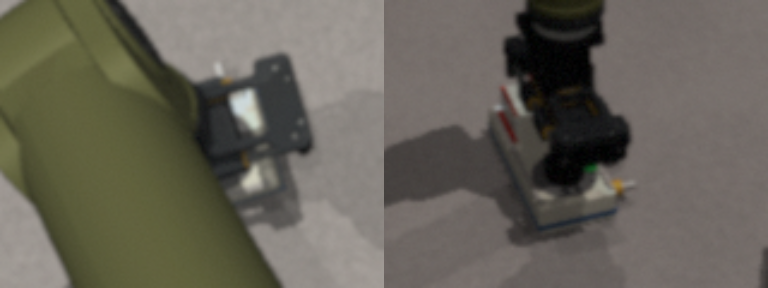

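Call:
drive_tool(
  increments="0 0 0 0 170; 0 0 0 0 170; 0 0 0 0 170; 0 -25 0 0 150; 0 -30 0 0 120; 0 -30 0 0 100; 0 0 0 0 100",
)

```text
time: 9.18
position: [0.535, 0.2204, 0.1389]
tool_rot: [-1.33, 0.989, -0.994]
ft_force: [-0.1, -0.5, -0.7]
grip_width: 0.59
```

```bash
python3 - <<'E'
from h import *
from bench import get_image
p,R,_=st();print(delta((.5062,.3093,.137),R,p))
a=get_image("top");b=get_image("side")
cv2.imwrite("pics/k3.png",np.hstack([cv2.resize(a["img"][150:270,70:230,::-1],None,fx=2.4,fy=2.4),cv2.resize(b["img"][80:200,200:360,::-1],None,fx=2.4,fy=2.4)]))
E
```

```text
t 9.18 p [0.535  0.2204 0.1389] f [-0.1 -0.5 -0.7] w 0.590 jaw deg -73.3 ydir [ 0.004  0.001 -1.   ] j [ 0.16  0.29 -0.7   1.72  0.2   1.19 -1.87]
[-93.4   1.9  -2. ]
```

View pics/k3.png

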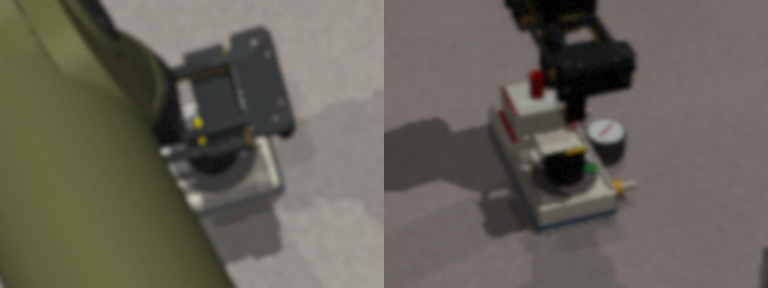

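Call:
drive_tool(
  increments="-31 0 -1 0 100; -31 0 -1 0 100; -31.4 0 0 0 100; 0 0 0 0 100; 0 0 0 0 100",
)

```text
time: 9.9
position: [0.5046, 0.3073, 0.1352]
tool_rot: [-1.335, 0.993, -0.992]
ft_force: [0.2, -0.0, 0.5]
grip_width: 0.609
```

```bash
python3 - <<'E'
from h import *
from bench import get_image
p,R,_=st();print(delta((.5062,.3093,.086),R,p))
a=get_image("top");b=get_image("side")
pickle.dump(b,open("side1.pkl","wb"))
cv2.imwrite("pics/k4.png",np.hstack([cv2.resize(a["img"][150:250,70:190,::-1],None,fx=3,fy=3),cv2.resize(b["img"][90:190,220:340,::-1],None,fx=3,fy=3,interpolation=cv2.INTER_CUBIC)]))
print(blobs(b,(20,120,80),(36,255,255),5),blobs(b,(45,100,40),(85,255,255),5))
print([(q,onz(b,*q,.071)) for q in [c for c,_ in blobs(b,(20,120,80),(36,255,255),5)]])
E
```

```text
t 9.90 p [0.5046 0.3073 0.1352] f [ 0.2 -0.   0.5] w 0.609 jaw deg -73.3 ydir [-0.002 -0.002 -1.   ] j [ 0.02  0.34 -0.73  1.69  0.24  1.21 -2.05]
[-1.5 49.2  2.3]
[([279.2, 142.4], [275, 141, 9, 3, 13]), ([296.8, 156.6], [296, 156, 3, 2, 5])] [([284.9, 149.9], [283, 149, 5, 3, 14]), ([376.1, 186.3], [368, 180, 17, 13, 193])]
[([279.2, 142.4], array([0.5467963 , 0.22483497, 0.071     ])), ([296.8, 156.6], array([0.58861485, 0.16780567, 0.071     ]))]
```

View pics/k4.png

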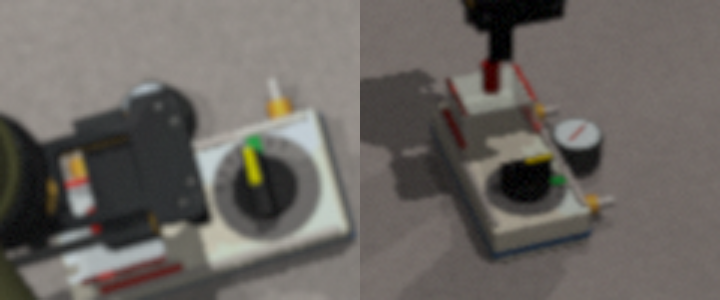

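```bash
python3 - <<'E'
from h import *
from bench import get_image
a=get_image("top");pickle.dump(a,open("top1.pkl","wb"))
cv2.imwrite("pics/k5.png",cv2.resize(a["img"][185:235,130:190,::-1],None,fx=10,fy=10,interpolation=cv2.INTER_CUBIC))
h=cv2.cvtColor(a["img"],cv2.COLOR_RGB2HSV);m=cv2.inRange(h,(22,130,80),(36,255,255));m[:, :145]=0;m[:,165:]=0;m[:195]=0;m[225:]=0
ys,xs=np.nonzero(m);P=np.array([onz(a,u,v,.071)[:2] for u,v in zip(xs,ys)])
v=cv2.fitLine(P.astype(np.float32),cv2.DIST_L2,0,0,0).ravel();print(len(P),P.mean(0),np.degrees(np.arctan2(v[1],v[0])))
E
```

```text
53 [0.54512387 0.22369553] 14.7168255
```

View pics/k5.png

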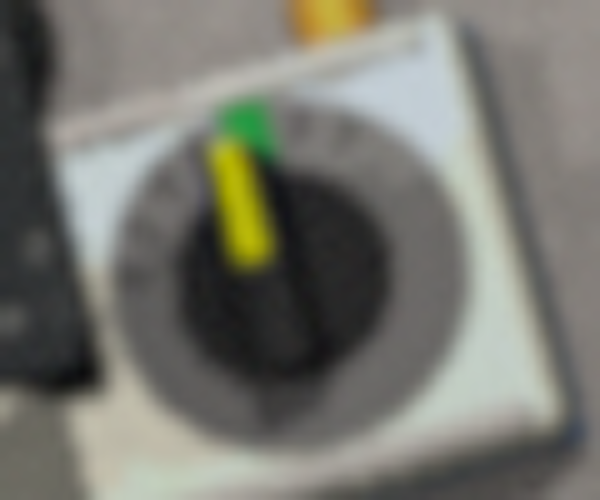

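The pointer (yellow, crop 225,145 to 250,260) is on the green mark (245,125), about 2° off. Next I grip the post.

Call:
drive_tool(
  increments="-1.5 10 2.3 0 100; 0 20 0 0 100; 0 19 0 0 100; 0 0 0 0 100; 0 0 0 0 230; 0 0 0 0 230; 0 0 0 0 230; 0 0 0 0 230; 0 0 0 0 230; 0 0 0 0 230",
  squeeze=8,
)

```text
time: 11.3
position: [0.5067, 0.3109, 0.0878]
tool_rot: [-1.333, 0.992, -0.992]
ft_force: [-0.4, 0.2, 1.4]
grip_width: 0.205
```

```bash
python3 - <<'E'
from h import *
p,R,_=st()
print(R.T@np.array([0.2852,-.9585,0]))
E
```

```text
t 11.30 p [0.5067 0.3109 0.0878] f [-0.4  0.2  1.4] w 0.205 jaw deg -73.3 ydir [ 0.  0. -1.] j [-0.01  0.39 -0.71  1.73  0.28  1.12 -2.09]
[ 1.00002804e+00 -1.41452685e-04 -2.27582488e-03]
```

Call:
drive_tool(
  increments="11 0 0 0 230; 11 0 0 0 230; 11 0 0 0 230; 11 0 0 0 230; 11 0 0 0 230; 11 0 0 0 230; 11 0 0 0 230; 11 0 0 0 230; 2 0 0 0 230; 2 0 0 0 230; 0 0 0 0 230; 0 0 0 0 230",
)

```text
time: 12.8
position: [0.5337, 0.2227, 0.0878]
tool_rot: [-1.332, 0.991, -0.993]
ft_force: [4.2, 2.2, 1.9]
grip_width: 0.198
```

```bash
python3 - <<'E'
from h import *
p,R,_=st()
print(np.linalg.norm(p[:2]-[.5067,.3109]))
E
```

```text
t 12.80 p [0.5337 0.2227 0.0878] f [4.2 2.2 1.9] w 0.198 jaw deg -73.3 ydir [ 0.002  0.    -1.   ] j [ 0.14  0.35 -0.69  1.77  0.25  1.1  -1.91]
0.092259953550974
```

Still below the stop; I'll creep on until the force rises.

Call:
drive_tool(
  increments="2 0 0 0 230; 2 0 0 0 230; 0 0 0 0 230; 0 0 0 0 230",
)

```text
time: 13.3
position: [0.5344, 0.2207, 0.0878]
tool_rot: [-1.331, 0.991, -0.99]
ft_force: [4.6, 5.2, 0.3]
grip_width: 0.201
```

Call:
drive_tool(
  increments="2 0 0 0 230; 0 0 0 0 230; 0 0 0 0 230",
)

```text
time: 13.68
position: [0.5344, 0.2206, 0.0878]
tool_rot: [-1.329, 0.991, -0.988]
ft_force: [4.2, 7.7, 0.6]
grip_width: 0.202
```

```bash
python3 - <<'E'
from h import *
p,R,_=st()
print(np.linalg.norm(p[:2]-[.5067,.3109]))
E
```

```text
t 13.68 p [0.5344 0.2206 0.0878] f [4.2 7.7 0.6] w 0.202 jaw deg -73.2 ydir [ 0.001  0.005 -1.   ] j [ 0.15  0.35 -0.69  1.77  0.24  1.1  -1.9 ]
0.09442739006446914
```

End stop reached (force rises, no more travel). Release, lift, look.

Call:
drive_tool(
  increments="-1 0 0 0 230; 0 0 0 0 120; 0 0 0 0 100; 0 0 0 0 90; 0 -30 0 0 90; 0 -50 0 0 90; 0 -50 0 0 90; 40 -50 -10 0 90; 45 -30 -10 0 90; 45 0 -10 0 90; 45 0 -10 0 90; 0 0 0 0 90",
)

```text
time: 15.18
position: [0.5461, 0.0342, 0.2951]
tool_rot: [-1.333, 0.999, -0.999]
ft_force: [0.5, -0.2, -0.3]
grip_width: 0.647
```

```bash
python3 - <<'E'
from h import *
from bench import get_image
p,R,_=st()
a=get_image("top");b=get_image("side")
cv2.imwrite("pics/k6.png",np.hstack([cv2.resize(a["img"][150:270,70:230,::-1],None,fx=2.4,fy=2.4),cv2.resize(b["img"][80:200,200:360,::-1],None,fx=2.4,fy=2.4)]))
E
```

```text
t 15.18 p [0.5461 0.0342 0.2951] f [ 0.5 -0.2 -0.3] w 0.647 jaw deg -73.8 ydir [-0.002 -0.003 -1.   ] j [ 0.44  0.11 -0.6   1.57  0.07  1.48 -1.45]
```

View pics/k6.png

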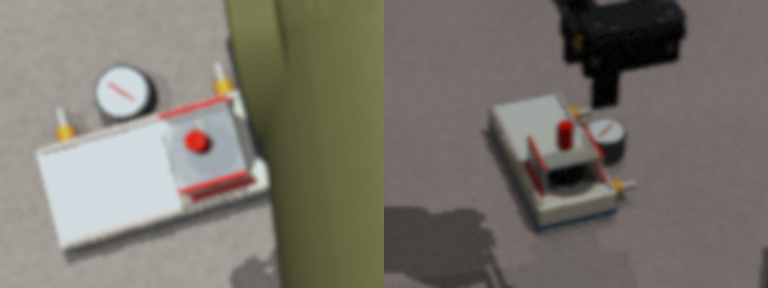

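Hood (post at crop 197,141) sits over the knob, home. Now the flask.

```bash
python3 - <<'E'
from h import *
from bench import get_image
p,R,_=st();print(delta((.427,-.206,.295),R,p))
b=get_image("side");print([x for x in blobs(b,(0,0,150),(180,60,255),30)])
E
```

```text
t 15.28 p [0.5458 0.0399 0.2954] f [0.5 1.  0.3] w 0.649 jaw deg -73.4 ydir [-0.001  0.    -1.   ] j [ 0.44  0.11 -0.61  1.57  0.06  1.48 -1.45]
[ 201.6    0.4 -184.2]
[([385.7, 45.2], [381, 41, 12, 9, 73]), ([414.3, 44.8], [392, 41, 47, 9, 323]), ([261.4, 130.8], [247, 120, 28, 26, 448]), ([291.7, 134.0], [286, 130, 13, 8, 72]), ([279.1, 162.0], [266, 158, 28, 9, 67]), ([151.5, 247.7], [145, 242, 14, 12, 132]), ([226.2, 259.7], [221, 256, 11, 9, 73]), ([369.8, 284.6], [357, 274, 26, 22, 438]), ([198.9, 311.3], [194, 306, 11, 11, 93]), ([251.0, 326.3], [242, 318, 19, 18, 274])]
```

Call:
drive_tool(
  increments="25 0 -23 0 90; 25 0 -23 0 90; 25 0 -23 0 90; 25 0 -23 0 90; 25 0 -23 0 90; 25 0 -23 0 90; 25 0 -23 0 90; 26 0 -23 0 90; 0 0 0 0 90; 0 0 0 0 90",
)

```text
time: 16.58
position: [0.4286, -0.2033, 0.2957]
tool_rot: [-1.334, 0.99, -0.989]
ft_force: [0.4, -0.2, -0.3]
grip_width: 0.649
```

```bash
python3 - <<'E'
from h import *
p,R,_=st();print(delta((.427,-.206,.2),R,p))
E
```

```text
t 16.57 p [ 0.4286 -0.2033  0.2957] f [ 0.4 -0.2 -0.3] w 0.649 jaw deg -73.1 ydir [ 0.     0.001 -1.   ] j [ 0.74 -0.07 -0.33  1.74 -0.02  1.47 -0.86]
[ 2.2 95.7 -2.3]
```

Call:
drive_tool(
  increments="2 30 -2 0 90; 0 30 0 0 90; 0 30 0 0 90; 0 0 0 0 90; 0 0 0 0 90",
)

```text
time: 17.2
position: [0.4276, -0.207, 0.207]
tool_rot: [-1.333, 0.989, -0.992]
ft_force: [0.5, -0.2, -0.3]
grip_width: 0.645
```

```bash
python3 - <<'E'
from h import *
from bench import get_image
p,R,_=st();print(delta((.427,-.206,.1033),R,p))
a=get_image("top");b=get_image("side")
cv2.imwrite("pics/f1.png",np.hstack([cv2.resize(a["img"][200:320,300:460,::-1],None,fx=2.4,fy=2.4),cv2.resize(b["img"][190:310,160:320,::-1],None,fx=2.4,fy=2.4)]))
E
```

```text
t 17.20 p [ 0.4276 -0.207   0.207 ] f [ 0.5 -0.2 -0.3] w 0.645 jaw deg -73.2 ydir [ 0.001 -0.001 -1.   ] j [ 0.74 -0.03 -0.34  1.88 -0.01  1.29 -0.87]
[ -1.2 103.7  -0.4]
```

View pics/f1.png

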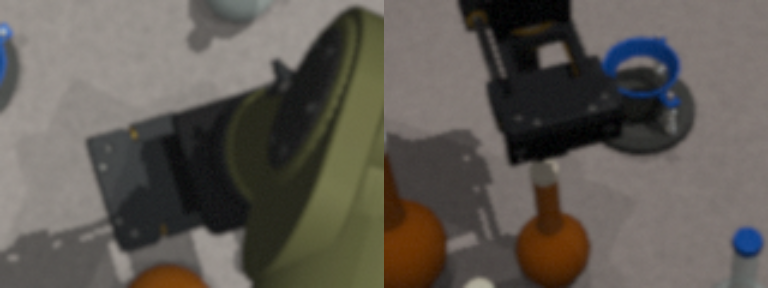

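Call:
drive_tool(
  increments="-1 20 -0.4 0 90; 0 20 0 0 90; 0 20 0 0 90; 0 20 0 0 90; 0 20 0 0 90; 0 3.5 0 0 90; 0 0 0 0 90; 0 0 0 0 90",
)

```text
time: 18.3
position: [0.4266, -0.2073, 0.1035]
tool_rot: [-1.333, 0.99, -0.994]
ft_force: [-0.2, -0.5, 0.5]
grip_width: 0.647
```

```bash
python3 - <<'E'
from h import *
from bench import get_image
p,R,_=st();print(delta((.427,-.206,.1033),R,p))
b=get_image("side")
cv2.imwrite("pics/f2.png",cv2.resize(b["img"][190:340,130:330,::-1],None,fx=3,fy=3))
E
```

```text
t 18.30 p [ 0.4266 -0.2073  0.1035] f [-0.2 -0.5  0.5] w 0.647 jaw deg -73.3 ydir [ 0.002 -0.001 -1.   ] j [ 0.73  0.06 -0.35  2.01  0.02  1.07 -0.9 ]
[-1.1  0.2  0.7]
```

View pics/f2.png

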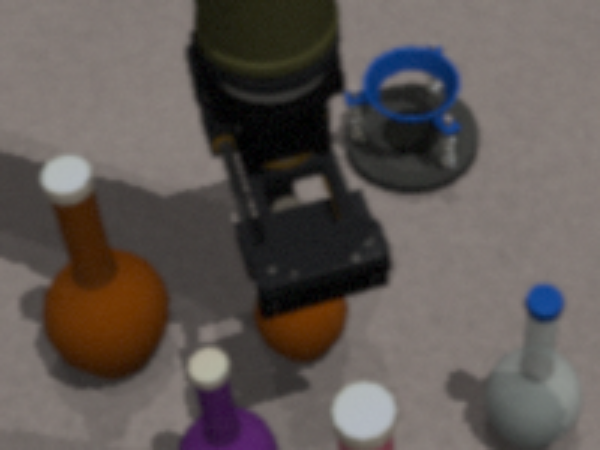

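Straddling the amber flask, neighbours untouched. Gripping.

Call:
drive_tool(
  increments="-0.5 0 0.5 0 230; 0 0 0 0 230; 0 0 0 0 230; 0 0 0 0 230; 0 0 0 0 230; 0 0 0 0 230; 0 0 0 0 230",
  squeeze=40,
)

```text
time: 19.23
position: [0.4261, -0.2063, 0.1022]
tool_rot: [-1.333, 0.992, -0.992]
ft_force: [0.0, 0.5, -0.1]
grip_width: 0.246
```

Call:
drive_tool(
  increments="0 -5 0 0 230; 0 -10 0 0 230; 0 -20 0 0 230; 0 -25 0 0 230; 0 -25 0 0 230; 0 -15 0 0 230; 0 0 0 0 230; 0 0 0 0 230",
)

```text
time: 20.23
position: [0.4255, -0.2061, 0.2013]
tool_rot: [-1.334, 0.993, -0.991]
ft_force: [0.2, -0.3, -2.1]
grip_width: 0.248
```

```bash
python3 - <<'E'
from h import *
from bench import get_image
p,R,_=st();print(delta((.506,-.0345,.2033),R,p))
b=get_image("side")
cv2.imwrite("pics/f3.png",cv2.resize(b["img"][150:350,130:330,::-1],None,fx=3,fy=3))
E
```

```text
t 20.23 p [ 0.4255 -0.2061  0.2013] f [ 0.2 -0.3 -2.1] w 0.248 jaw deg -73.3 ydir [-0.002  0.001 -1.   ] j [ 0.74 -0.03 -0.34  1.89 -0.01  1.28 -0.87]
[-141.2   -2.   126.4]
```

View pics/f3.png

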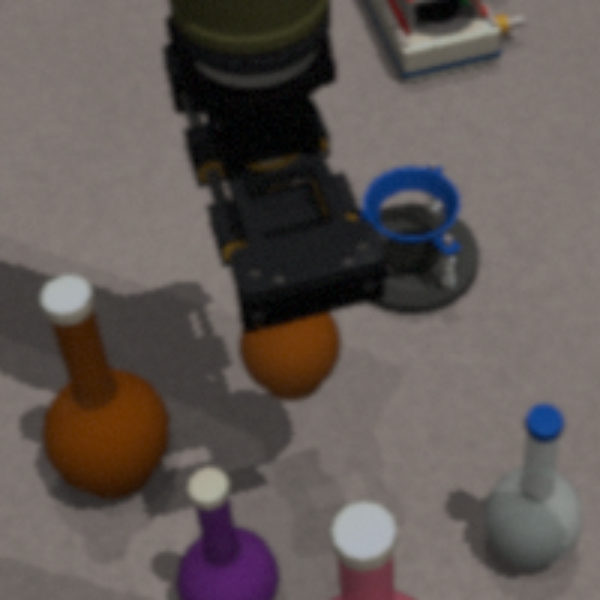

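Call:
drive_tool(
  increments="-12 0 10.7 0 230; -17.6 -1 15.8 0 230; -17.6 -1 15.8 0 230; -17.6 0 15.8 0 230; -17.6 0 15.8 0 230; -17.6 0 15.8 0 230; -17.6 0 15.8 0 230; -12 0 10.7 0 230; -12 0 10.7 0 230; 0 0 0 0 230; 0 0 0 0 230; 0 0 0 0 230",
)

```text
time: 21.78
position: [0.5067, -0.0352, 0.2042]
tool_rot: [-1.333, 0.993, -0.993]
ft_force: [-0.4, 0.8, -1.4]
grip_width: 0.249
```

```bash
python3 - <<'E'
from h import *
from bench import get_image
p,R,_=st();print(delta((.506,-.0345,.2033),R,p))
b=get_image("side");a=get_image("top")
pickle.dump(a,open("top2.pkl","wb"));pickle.dump(b,open("side2.pkl","wb"))
cv2.imwrite("pics/f4.png",np.hstack([cv2.resize(a["img"][160:290,220:350,::-1],None,fx=3,fy=3),cv2.resize(b["img"][130:260,200:330,::-1],None,fx=3,fy=3)]))
E
```

```text
t 21.77 p [ 0.5067 -0.0352  0.2042] f [-0.4  0.8 -1.4] w 0.249 jaw deg -73.4 ydir [-0. -0. -1.] j [ 0.54  0.06 -0.54  1.81  0.03  1.29 -1.29]
[-0.9  0.9 -0.5]
```

View pics/f4.png

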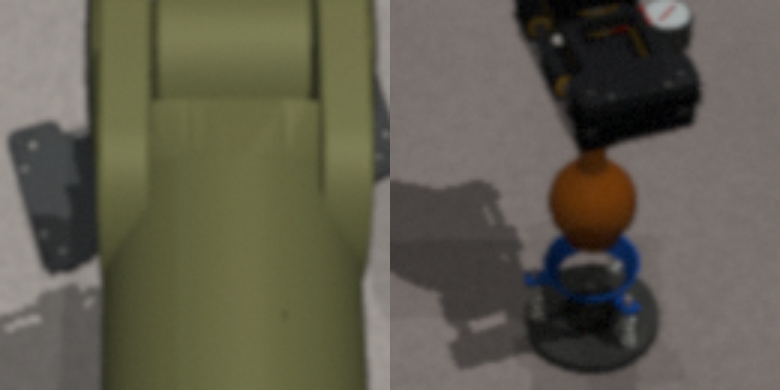

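Call:
drive_tool(
  increments="0 12 0 0 230; 0 12 0 0 230; 0 12 0 0 230; 0 10 0 0 230; 0 6 0 0 230; 0 0 0 0 230; 0 0 0 0 230",
)

```text
time: 22.75
position: [0.5073, -0.0342, 0.1526]
tool_rot: [-1.333, 0.991, -0.992]
ft_force: [0.8, -0.3, -0.8]
grip_width: 0.245
```

```bash
python3 - <<'E'
from h import *
from bench import get_image
p,R,_=st();print(delta((.506,-.0345,.145),R,p))
b=get_image("side");a=load("side2")
for d,z in((a,.102),(b,p[2]-.1022)):
    h=cv2.cvtColor(d["img"],cv2.COLOR_RGB2HSV);m=cv2.inRange(h,(6,150,30),(18,255,220));m[:, :235]=0;m[:,305:]=0;m[:180]=0;m[250:]=0
    n,l,s,c=cv2.connectedComponentsWithStats(m);i=1+s[1:,4].argmax();print(s[i],c[i],onz(d,*c[i],z+.034),"proj tcp",proj(d,(p[0],p[1],z+.034)),proj(d,(.506,-.0345,.071)))
cv2.imwrite("pics/f5.png",cv2.resize(b["img"][130:260,200:330,::-1],None,fx=4,fy=4))
E
```

```text
t 22.75 p [ 0.5073 -0.0342  0.1526] f [ 0.8 -0.3 -0.8] w 0.245 jaw deg -73.3 ydir [ 0.001 -0.    -1.   ] j [ 0.53  0.1  -0.54  1.87  0.05  1.18 -1.31]
[-0.1  7.6 -1.4]
[254 180  27  33 652] [267.0797546  196.42944785] [ 0.50815296 -0.03303455  0.136     ] proj tcp [266.71025579 196.82377654] [266.20478341 217.31957894]
[255 198  26  30 596] [267.51677852 212.95973154] [ 0.5089632  -0.0336995   0.08444623] proj tcp [266.78432986 213.13714339] [266.20478341 217.31957894]
```

View pics/f5.png

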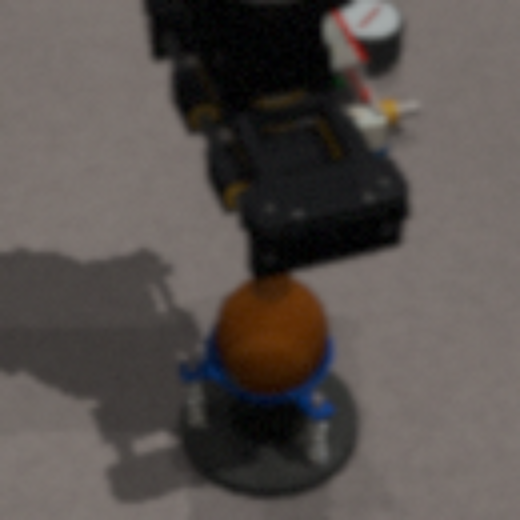

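Flask is over the ring and entering it; small lateral correction, then press.

Call:
drive_tool(
  increments="0 2 -1.5 0 230; 0 3 0 0 230; 0 3 0 0 230; 0 3 0 0 230; 0 0 0 0 230; 0 0 0 0 230",
  squeeze=55,
)

```text
time: 23.55
position: [0.5059, -0.0344, 0.1417]
tool_rot: [-1.333, 0.991, -0.992]
ft_force: [-0.6, 1.5, 5.7]
grip_width: 0.246
```

Call:
drive_tool(
  increments="0 3 0 0 230; 0 3 0 0 230; 0 3 0 0 230; 0 3 0 0 230; 0 0 0 0 230; 0 0 0 0 230",
)

```text
time: 24.3
position: [0.5064, -0.0343, 0.1304]
tool_rot: [-1.332, 0.99, -0.993]
ft_force: [-2.7, 2.0, 9.0]
grip_width: 0.243
```

```bash
python3 - <<'E'
from h import *
p,R,_=st();print(delta((.506,-.0345,.125),R,p))
E
```

```text
t 24.30 p [ 0.5064 -0.0343  0.1304] f [-2.7  2.   9. ] w 0.243 jaw deg -73.3 ydir [ 0.002 -0.    -1.   ] j [ 0.53  0.12 -0.54  1.9   0.07  1.14 -1.32]
[ 0.   5.4 -0.4]
```

Call:
drive_tool(
  increments="0 2 0 0 230; 0 2 0 0 230; 0 1.5 0 0 230; 0 1 0 0 230; 0 0 0 0 230; 0 0 0 0 230",
)

```text
time: 25.05
position: [0.5075, -0.0343, 0.1258]
tool_rot: [-1.331, 0.988, -0.995]
ft_force: [-3.8, 1.8, 18.0]
grip_width: 0.242
```

```bash
python3 - <<'E'
from h import *
from bench import get_image
p,R,_=st();print(delta((.506,-.0345,.125),R,p))
b=get_image("side")
cv2.imwrite("pics/f6.png",cv2.resize(b["img"][130:260,200:330,::-1],None,fx=4,fy=4))
E
```

```text
t 25.05 p [ 0.5075 -0.0343  0.1258] f [-3.8  1.8 18. ] w 0.242 jaw deg -73.3 ydir [ 0.004 -0.001 -1.   ] j [ 0.53  0.12 -0.54  1.91  0.07  1.13 -1.32]
[-0.3  0.8 -1.5]
```

View pics/f6.png

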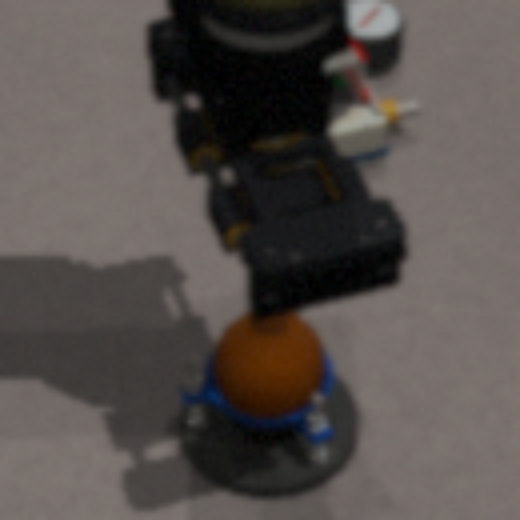

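Ring is at its stop (force jumped to 18 N, pins protrude above the ring tabs). Hold and check.

Call:
drive_tool(
  increments="0 0 0 0 230; 0 0 0 0 230; 0 0 0 0 230; 0 0 0 0 230; 0 0 0 0 230; 0 0 0 0 230",
)

```text
time: 25.85
position: [0.5076, -0.0343, 0.1258]
tool_rot: [-1.331, 0.988, -0.995]
ft_force: [-3.4, 1.7, 17.1]
grip_width: 0.244
```

```bash
python3 - <<'E'
from h import *
from bench import get_image
p,R,_=st()
b=get_image("side");cv2.imwrite("pics/f7.png",b["img"][:,:,::-1])
z=p[2]-.1022
h=cv2.cvtColor(b["img"],cv2.COLOR_RGB2HSV);m=cv2.inRange(h,(6,150,30),(18,255,220));m[:, :235]=0;m[:,305:]=0;m[:180]=0;m[250:]=0
n,l,s,c=cv2.connectedComponentsWithStats(m);i=1+s[1:,4].argmax();print(onz(b,*c[i],z+.034))
E
```

```text
t 25.85 p [ 0.5076 -0.0343  0.1258] f [-3.4  1.7 17.1] w 0.244 jaw deg -73.3 ydir [ 0.004 -0.001 -1.   ] j [ 0.53  0.12 -0.54  1.91  0.07  1.13 -1.32]
[ 0.50734992 -0.03245187  0.0576339 ]
```

View pics/f7.png

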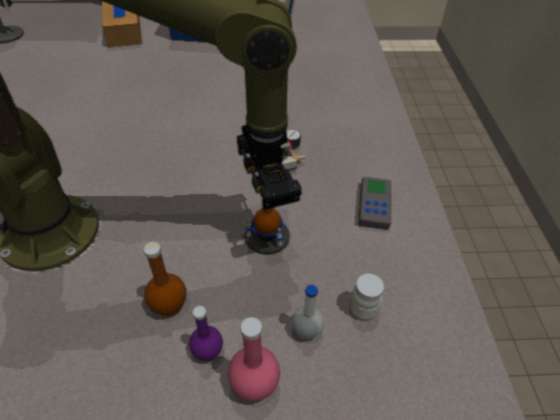

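Holding steady at 17 N; bystanders (clear flask 307,323; meter 376,203; jar 367,297) haven't moved.

```bash
python3 - <<'E'
from bench import workorder
print(workorder.close_job())
from h import *
st()
E
```

```text
the job is handed in; nothing more can be done
None
the job is handed in; nothing more can be done
```

The amber flask is seated in the blue ring and held down by the gripper, and the job was handed in at about 26 s of the 67 s allowed; no verdict was reported.

- **Knob:** I turned it about 66° clockwise. A close-up from the top camera showed the pointer on the green mark, about 2° from its middle. The hood covers the knob now, so I could not look at it again afterwards.
- **Lock hood:** I gripped the red post and slid it about 94 mm, until it stopped moving and the force rose to about 8 N. The image shows it sitting over the knob.
- **Flask choice:** I took the smaller of the two amber flasks; the larger amber, purple and pink ones were left alone.
- **Flask in the ring:** In the last check the flask was upright and about 2 mm from the ring's measured centre. The tool stopped about 19 mm below my estimated seating height. The vertical force jumped from 9 N to 17–18 N at the bottom stop and stayed steady for 0.75 s.
- **Grip:** I held the neck at a 55 N squeeze. The gripper's opening did not change while pressing, so the flask did not slip. The fingertips were well above the cradle.
- **Bystanders:** The clear flask, meter and jar looked unmoved in the last image.

No check failed. The only disagreement was 1–2 mm between the two camera views on the ring and flask positions. The sideways force of about 4 N while pressing is probably from the flask sitting slightly off centre.

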